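# Pick out the broken shortbread and lift the tray by its handle

### The job

The wooden carrying tray of shortbread bars has to go out to the shop counter with whole bars only. Pick the two broken ones out into the small white tray, then raise the wooden tray's swing handle upright and lift the tray by it until it hangs about 10 cm clear of the worktop, level and still, with the four whole bars in it. Finish while holding it there, touching nothing else, and leave the other things on the worktop where they are.

Things in the scene. Friction and masses are not known exactly. Their poses are not given: they have to be found in the camera images.
- carrier: Wooden carrying tray, 188 (own x) x 232 (own y) mm outside, 0.65 to 0.8 kg with its handle. Origin: centre of its underside; z up, x away from the robot (within 0.35 rad). Floor 8 mm thick, walls 8 mm; sides (x = +/-90) 28 mm high, end boards (y = +/-112) 30 mm high with an ear 44 mm wide, 68 mm high in the middle for the handle pivot. Six shortbread bars lie in it, any of them at any place.
- handle (a joint): Swing handle of the wooden tray, rad. 0: lying level toward own -x, as it starts, on its stops; 1.57: upright; 3.14: level on the far side. Hinge: the tray's own y axis through x = 0, z = 50 mm. Swings freely, almost no friction; falls back if let go before upright. The hanging tray swings freely on it too and settles within about 5 degrees of level.
- grip (a point): Middle of the handle's turned wooden grip: round bar 17 mm thick, 110 mm long, parallel to the tray's own y, 130 mm from the hinge axis. Lying: at tray x = -130, z = 50 mm (27 mm between it and the tray's side; free underneath). Upright: at tray x = 0, z = 180 mm. Two steel arms join it to the ears outside the end boards.
- whole_a: A whole shortbread bar, 64 (own x) x 24 (own y) x 18 mm high, 24 g; origin: centre of its underside, z up. Stays in the wooden tray. The six bars lie at tray x = -40 or 40, y = -64, 0 or 64 mm (within 4 mm), length along tray x (within 0.12 rad), on its floor: about 40 mm between neighbours side by side, 28 mm to the end boards.
- whole_b: A whole shortbread bar, 64 (own x) x 24 (own y) x 18 mm high, 24 g; origin: centre of its underside, z up. Stays in the wooden tray. The six bars lie at tray x = -40 or 40, y = -64, 0 or 64 mm (within 4 mm), length along tray x (within 0.12 rad), on its floor: about 40 mm between neighbours side by side, 28 mm to the end boards.
- whole_c: A whole shortbread bar, 64 (own x) x 24 (own y) x 18 mm high, 24 g; origin: centre of its underside, z up. Stays in the wooden tray. The six bars lie at tray x = -40 or 40, y = -64, 0 or 64 mm (within 4 mm), length along tray x (within 0.12 rad), on its floor: about 40 mm between neighbours side by side, 28 mm to the end boards.
- whole_d: A whole shortbread bar, 64 (own x) x 24 (own y) x 18 mm high, 24 g; origin: centre of its underside, z up. Stays in the wooden tray. The six bars lie at tray x = -40 or 40, y = -64, 0 or 64 mm (within 4 mm), length along tray x (within 0.12 rad), on its floor: about 40 mm between neighbours side by side, 28 mm to the end boards.
- stump: A broken shortbread bar, snapped across: a stump 36 mm long, ragged at the own +x end, 24 mm wide (own y), 18 mm high, about 14 g. Origin: underside, 14 mm from the unbroken end, on the centre line; the sides are sound and parallel for 14 mm either way along x from there. To go to the white tray.
- chipped: A broken shortbread bar with a corner gone: one end (own +x) is broken away aslant, so that it is 54 mm long on its own -y edge and only 30 mm on its +y edge; 24 mm wide, 18 mm high, about 18 g. Origin: underside, 15 mm from the unbroken end, on the centre line; full width for 15 mm either way along x from there. To go to the white tray.
- scrap_tray: Small white food tray for the broken ones, loose, on the worktop to the robot's left: 90 (own x) x 113 (own y) mm over its rim, 32 mm high, 0.12 kg; inner floor 64 x 86 mm, 2 mm thick. Origin: centre of its underside, z up; own y (the long way) points to the left, within 0.4 rad. The flour box stands on its right.
- flour_brush: Bystander, leave alone: flat flour brush, 48 x 216 (own y) x 16 mm, lying between the two trays.
- wheel_cutter: Bystander: wheel cutter with black handle, 68 x 179 (own y) x 23 mm, lying behind the wooden tray.
- dough_ball_0: Bystander: dough ball, 66 mm across, 26 mm high, in front of the wooden tray.
- dough_ball_1: Bystander: dough ball, 65 mm across, 25 mm high, in front of the wooden tray.
- mug: Bystander: mug, 78 x 116 x 101 mm high, behind the white tray.
- salt_shaker: Bystander: salt shaker, 44 mm in diameter, 90 mm high, behind the wooden tray.
- flour_box: Fixed equipment between the two trays, keep clear: grey flour box, origin under its middle, 213 (x) x 269 (y) mm; its lid stands ajar and, with the knob, reaches 215 mm high. Nearer the robot stands a dial scale, its round pan 229 mm across and 207 mm high, centred 0.35 m nearer the robot than the box (same y within 20 mm). Carry things over both at 0.3 m.

How it is judged:
On the way, in this order (a step that is already met when the one before it is completed fails the run):
1. both broken bars lie in the white tray, let go, while the wooden tray still stands on the worktop (x of stump in the frame of scrap_tray between -0.034 and 0.034 m and y of stump in the frame of scrap_tray between -0.045 and 0.045 m and z of stump in the frame of scrap_tray between -0.002 and 0.045 m and x of chipped in the frame of scrap_tray between -0.034 and 0.034 m and y of chipped in the frame of scrap_tray between -0.045 and 0.045 m and z of chipped in the frame of scrap_tray between -0.002 and 0.045 m and contact force between the fingers and stump below 0.05 N and contact force between the fingers and chipped below 0.05 N and angle between scrap_tray's own z axis and vertical below 0.1 rad and height (world z) of scrap_tray below 0.01 m and height (world z) of carrier below 0.012 m), for 0.2 s.
2. the wooden tray is off the worktop, hanging from its upright handle (height (world z) of carrier above 0.03 m and value of joint handle between 1.2 and 1.94 rad), for 0.2 s.
At the end, for the whole second after the job is handed in: Held by its upright handle (joint 1.57 +/- 0.27), the wooden tray hangs 60 to 160 mm up, within 8 degrees of level, under 30 mm/s and 0.2 rad/s, touching nothing else, with the four whole bars in it; both broken ones lie released in the upright white tray (height (world z) of carrier between 0.06 and 0.16 m and angle between carrier's own z axis and vertical below 0.14 rad and linear speed of carrier below 0.03 m/s and angular speed of carrier below 0.2 rad/s and contact force between the fingers and carrier above 2 N and value of joint handle between 1.3 and 1.84 rad and x of whole_a in the frame of carrier between -0.086 and 0.086 m and y of whole_a in the frame of carrier between -0.108 and 0.108 m and z of whole_a in the frame of carrier between 0.002 and 0.03 m and x of whole_b in the frame of carrier between -0.086 and 0.086 m and y of whole_b in the frame of carrier between -0.108 and 0.108 m and z of whole_b in the frame of carrier between 0.002 and 0.03 m and x of whole_c in the frame of carrier between -0.086 and 0.086 m and y of whole_c in the frame of carrier between -0.108 and 0.108 m and z of whole_c in the frame of carrier between 0.002 and 0.03 m and x of whole_d in the frame of carrier between -0.086 and 0.086 m and y of whole_d in the frame of carrier between -0.108 and 0.108 m and z of whole_d in the frame of carrier between 0.002 and 0.03 m and x of stump in the frame of scrap_tray between -0.034 and 0.034 m and y of stump in the frame of scrap_tray between -0.045 and 0.045 m and z of stump in the frame of scrap_tray between -0.002 and 0.045 m and x of chipped in the frame of scrap_tray between -0.034 and 0.034 m and y of chipped in the frame of scrap_tray between -0.045 and 0.045 m and z of chipped in the frame of scrap_tray between -0.002 and 0.045 m and contact force between the fingers and stump below 0.05 N and contact force between the fingers and chipped below 0.05 N and angle between scrap_tray's own z axis and vertical below 0.1 rad and height (world z) of scrap_tray below 0.01 m and contact force between carrier and scrap_tray below 0.05 N and contact force between carrier and flour_box below 0.05 N and contact force between carrier and flour_brush below 0.05 N and contact force between carrier and wheel_cutter below 0.05 N and contact force between carrier and dough_ball_0 below 0.05 N and contact force between carrier and dough_ball_1 below 0.05 N and contact force between carrier and mug below 0.05 N and contact force between carrier and salt_shaker below 0.05 N); the arm keeps its last pose, push and grip.
It fails at once if a bystander is pushed more than 30 mm (distance of any of flour_brush, wheel_cutter, dough_ball_0, dough_ball_1, mug, salt_shaker from where it was at the start of the episode above 0.03 m).
It fails at once if a whole bar is taken out of the wooden tray (z of any of whole_a, whole_b, whole_c, whole_d in the frame of carrier above 0.06 m).
It fails at once if the wooden tray is tipped by more than 17 degrees (angle between carrier's own z axis and vertical above 0.3 rad).
It also fails if it takes over 72 s, if anything falls off the work surface, if the arm or the gripper's body presses on something with over 40 N, if the wrist force passes 120 N, or if a joint passes its speed limit or range.

### The arm

A 7-joint arm with a two-finger parallel gripper is mounted at the origin on the work surface; the furniture and walls round the work are solid. World frame = base frame: x ahead of the robot, y to its left, z up, the work surface at z = 0. Lengths are in m, angles in rad, forces in N, time in s.
With the tool pointing down it reaches from about 0.425 to 0.95 m from the base axis. Payload 4.7 kg.
Tool frame: the origin (TCP) lies midway between the tips of the shut fingers; the grasp point (between the pads) lies manip.grip_point_offset behind it (manip.grip_point_offset is the distance from the TCP to the grasp point, in m); z points along the fingers, y is the line along which they close (so a half turn about z gives the same grasp; the last joint's range is limited). The gripper opens to 87 mm and grips with 3 to 60 N. Pads are 19 mm wide; open, the fingers measure 117 mm over their backs; the gripper's body (75 mm by 190 mm) begins 51 mm behind the grasp point.
Start: joints at [1.306, 0.469, -0.049, 1.532, 0.024, 1.141, -0.082], TCP at [0.158, -0.656, 0.223] pointing down, gripper open.
Joint ranges: [-2.59, 2.59], [-0.33, 1.99], [-1.39, 1.29], [0.1, 2.45], [-1.04, 4.18], [0.21, 1.99], [-2.66, 2.66]. Speed limits (rad/s): [2.57, 2.57, 3.14, 3.14, 3.14, 3.14, 3.14].

### API

Orientations are given as a unit quaternion [x, y, z, w].
In Python, from station import manip gives the robot as it stands.
- The arm moves only by the tool jog_arm, never from a script. Its argument "commands" is a list of rows, each a list of 2 entries, a list of its own where there are three numbers: the shift along the tool's x, y, z each as a share of 30 mm, from -1 to 1, then the turn, a rotation vector about the tool's x, y, z each as a share of 0.08 rad, from -1 to 1. In form: [[[tx, ty, tz], [ax, ay, az]], ...]. A call has 1 to 12 rows; each row shifts and turns the commanded pose from where the row before left it, along the tool's axes as they then stand; what a row does not reach is not made up. A row lasts 1/8 s, in which the tool goes at most 62.5 mm and 10.7 degrees, less where a joint would pass 70% of its speed; a pose out of reach is approached as far as the arm can. A call with a number of a shift or a turn outside -1 to 1 is refused whole. A call with a gripper value outside its range is refused whole. "claw" is the opening, from -1 (shut) to 1 (fully open), set as the call begins (left out, the last holds). The fingers move at their own pace and stop on an object; "grip_force" is the grip in N (left out, the last holds). Time passes only in rows, so rows that do not move let the fingers close. It gives the time, the measured TCP pose, the force, the opening and the grip force at its end, in the units of the state.
- manip.state(): the state, without advancing time (a new reading comes with each control period).
- manip.camera(name): name is "side" or "top" or "wrist"; returns the picture (384x512x3 uint8, blue, green, red); there is no depth.
- manip.camera_params(name): a dict with "fx", "fy", "cx", "cy" (pixels), "k1" (the pictures are not rectified: a ray, as slopes to the right and down, at radius r is drawn at 1 + k1 r^2 times it, then the intrinsics apply), "R" (3x3) and "t" (3): a world point X has camera coordinates R X + t; the wrist camera has in their place "mount" (4x4, takes a point from camera to tool coordinates, whose origin is the TCP and whose axes are the flange's). Camera axes: x right, y down, z forward; pixel columns grow to the right and rows downward; lengths in m; the calibration is good to about 2 mm. A picture is of the moment at which its call begins: read the wrist's pose just before it. camera_params takes no time and is no camera call.
- manip.finish_job(): hands the job in; it is judged then, once.
The state is a dict: "t": time; "qpos": joint angles; "joint_vel": joint speeds; "tau": joint torques, N m; "ee_pos": TCP position; "ee_rot": TCP orientation; "wrist_force": force on the tool from outside, world axes, zero at the start; "ft_torque": the same for the moment, N m; "opening": finger opening in m; "gripper_force": force on a finger pad.
Only numpy, scipy, OpenCV 4.12 (cv2) and the standard library are available. Lean on these libraries where they do the work, as an engineer would, in place of code of your own. Each camera call takes 0.05 s, during which the arm holds its last target. There are 200 camera calls.

## Working session

There is one attempt and no reset: what is moved stays moved. The work goes in short steps, Python scripts to look and compute and a tool call to move; the robot and the scene stay as the last step left them, time stands still between calls to the robot, and variables do not carry over. Pictures are saved under pics/ and viewed, at most 10 in all, crops included, and the job is handed in when it is done.

Besides the shell and the picture viewer there is one more tool, called after "Emit:" as name(argument=value, ...) on one line, values as JSON. jog_arm: Moves the arm, as the interface text tells. Its arguments: {"type":"object","properties":{"commands":{"type":"array"},"claw":{"type":"number"},"grip_force":{"type":"number"}},"required":["commands"]}

```bash
mkdir -p pics; ls
python3 - <<'E'
from station import manip
import cv2,numpy as np
np.set_printoptions(precision=4,suppress=True)
print(manip.state(), manip.grip_point_offset)
for n in ("side","top","wrist"):
    print(n,manip.camera_params(n))
for n in ("side","top"):
    cv2.imwrite(f"pics/{n}0.png",manip.camera(n))
E
```

```text
pics
{'t': 0.0, 'qpos': array([ 1.3061,  0.4695, -0.0486,  1.5337,  0.0241,  1.141 , -0.0823]), 'joint_vel': array([ 0.0007, -0.0007, -0.0016,  0.0003, -0.0007,  0.0006,  0.0011]), 'tau': array([  0.0002, -50.7982,  -0.0816, -23.6157,  -0.0617,   0.038 ,
         0.0002]), 'ee_pos': array([ 0.1576, -0.6557,  0.2215]), 'ee_rot': array([ 0.9931,  0.1177, -0.0001, -0.001 ]), 'wrist_force': array([-0.461 ,  1.0719,  0.0269]), 'ft_torque': array([-0.0345,  0.0317,  0.0538]), 'gripper_force': 0.0, 'opening': 0.0872418545093539} 0.0187
side {'fx': 401.4515357220055, 'fy': 401.4515357220055, 'cx': 261.96969205762537, 'cy': 191.16506117836988, 'k1': -0.001842195276235486, 'R': array([[-0.0553, -0.9983, -0.018 ],
       [-0.685 ,  0.051 , -0.7267],
       [ 0.7264, -0.0279, -0.6867]]), 't': array([0.1042, 0.4525, 0.7865])}
top {'fx': 368.5327477881395, 'fy': 368.5327477881395, 'cx': 258.4450593848104, 'cy': 193.09987625207955, 'k1': -0.0007705903666442197, 'R': array([[-0.0205, -0.9997,  0.009 ],
       [-0.9846,  0.0186, -0.1739],
       [ 0.1737, -0.0124, -0.9847]]), 't': array([0.0881, 0.5889, 0.9904])}
wrist {'fx': 318.6259186643419, 'fy': 318.6259186643419, 'cx': 259.2770455123233, 'cy': 191.2017219280629, 'k1': -0.07241517539117237, 'mount': array([[-0.0004, -0.9522, -0.3055,  0.0838],
       [ 1.    , -0.0006,  0.0005, -0.0001],
       [-0.0007, -0.3055,  0.9522, -0.1627],
       [ 0.    ,  0.    ,  0.    ,  1.    ]])}
```

```bash
python3 -c "
import cv2
a=cv2.imread('pics/top0.png');b=cv2.imread('pics/side0.png')
cv2.imwrite('pics/t0b.png',cv2.resize(a,(800,600),interpolation=3));cv2.imwrite('pics/s0b.png',cv2.resize(b,(800,600),interpolation=3))"
```

```text
(no output)
```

View pics/t0b.png

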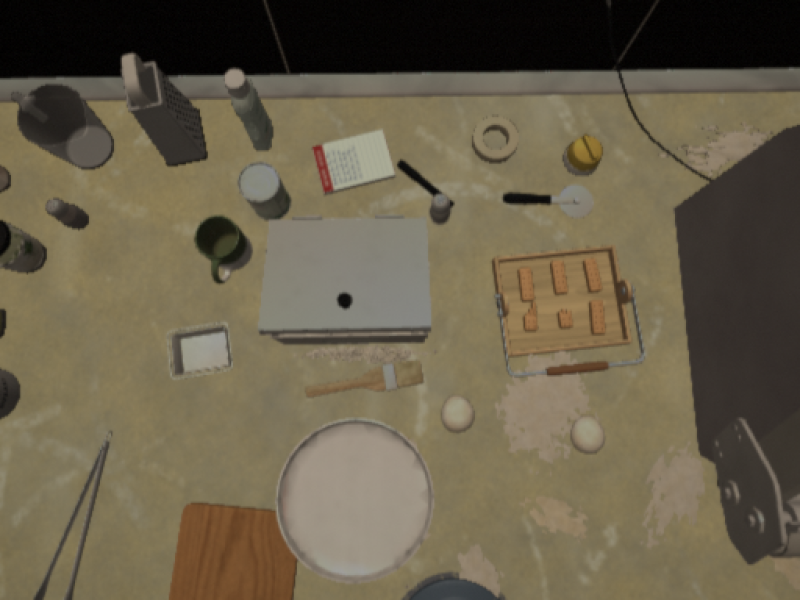

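View pics/s0b.png

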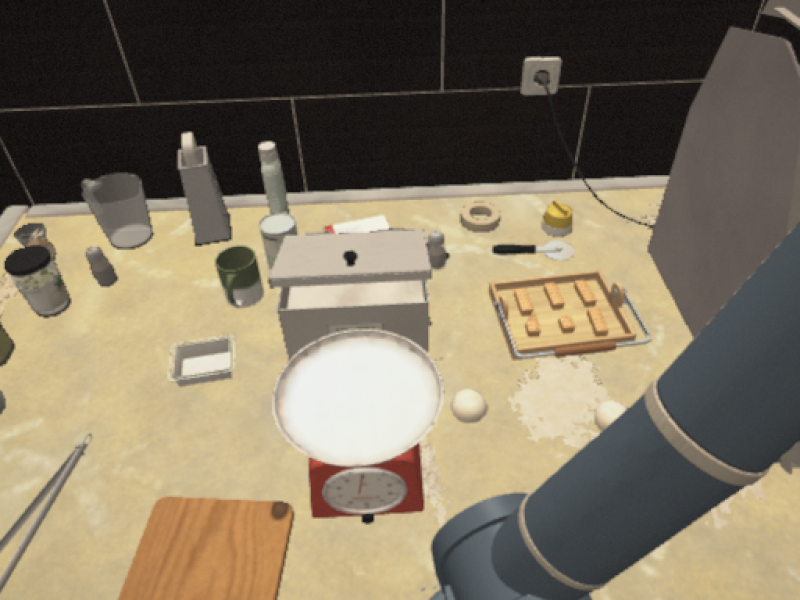

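The top view shows the carrier with corners near (495,258), (612,248), (634,345), (508,355) at 800-px scale. The chipped bar is at (530,318), the stump at (565,318) and the scrap tray around (200,350). The side view confirms this.

```bash
cat > h.py <<'E'
from station import manip
import cv2,numpy as np
from scipy.spatial.transform import Rotation as Ro
np.set_printoptions(precision=4,suppress=True)
def cam(n,st=None):
    p=manip.camera_params(n)
    if n=="wrist":
        T=np.eye(4);T[:3,:3]=Ro.from_quat(st["ee_rot"]).as_matrix();T[:3,3]=st["ee_pos"]
        M=T@np.array(p["mount"]);R=M[:3,:3].T;t=-R@M[:3,3]
    else: R,t=np.array(p["R"]),np.array(p["t"])
    K=np.array([[p["fx"],0,p["cx"]],[0,p["fy"],p["cy"]],[0,0,1]])
    return K,np.array([p["k1"],0,0,0,0]),R,t
def ray(c,uv):
    K,D,R,t=c
    n=cv2.undistortPoints(np.array([[uv]],float),K,D)[0,0]
    d=R.T@np.r_[n,1];return -R.T@t,d/np.linalg.norm(d)
def atz(c,uv,z):
    o,d=ray(c,uv);return o+d*(z-o[2])/d[2]
def tri(l):
    A=0;b=0
    for c,uv in l:
        o,d=ray(c,uv);P=np.eye(3)-np.outer(d,d);A=A+P;b=b+P@o
    return np.linalg.solve(A,b)
def proj(c,X):
    K,D,R,t=c
    return cv2.projectPoints(np.array(X,float).reshape(-1,3),cv2.Rodrigues(R)[0],t,K,D)[0].reshape(-1,2)
E
python3 - <<'E'
from h import *
T=cam("top");S=cam("side");f=512/800
for n,a,z in [("chip",(530,318),.026),("stump",(565,318),.026),("c1",(495,258),.03),("c2",(612,248),.03),("c3",(634,345),.03),("c4",(508,355),.03),
 ("gripL",(548,371),.05),("gripR",(607,366),.05),("s1",(170,333),.032),("s2",(228,324),.032),("s3",(231,370),.032),("s4",(173,377),.032),("ball0",(458,413),.0125),("ball1",(587,433),.0125),("salt",(440,205),.05),("brushR",(422,372),.01),("wheel",(575,200),0.01)]:
    print(n,atz(T,np.array(a)*f,z))
for n,a,b in [("chip",(530,318),(533,325)),("stump",(565,318),(567,323)),("gripmid",(577,368.5),(586,349))]:
    print(n,tri([(T,np.array(a)*f),(S,np.array(b)*f)]))
s=manip.state();print(Ro.from_quat(s["ee_rot"]).as_matrix())
E
```

```text
chip [ 0.56   -0.1563  0.026 ]
stump [ 0.5588 -0.2212  0.026 ]
c1 [ 0.6742 -0.0963  0.03  ]
c2 [ 0.6896 -0.318   0.03  ]
c3 [ 0.506 -0.343  0.03 ]
c4 [ 0.4923 -0.1113  0.03  ]
gripL [ 0.4609 -0.1772  0.05  ]
gripR [ 0.4676 -0.2831  0.05  ]
s1 [0.5442 0.5027 0.032 ]
s2 [0.5587 0.398  0.032 ]
s3 [0.475  0.3899 0.032 ]
s4 [0.4646 0.4933 0.032 ]
ball0 [ 0.3902 -0.0182  0.0125]
ball1 [ 0.3499 -0.2505  0.0125]
salt [0.7728 0.0052 0.05  ]
brushR [0.4657 0.0452 0.01  ]
wheel [ 0.7926 -0.2615  0.01  ]
chip [ 0.5618 -0.1608  0.0128]
stump [ 0.5603 -0.2255  0.015 ]
gripmid [ 0.4643 -0.231   0.0473]
[[ 0.9723  0.2337 -0.0005]
 [ 0.2337 -0.9723  0.0017]
 [-0.0001 -0.0017 -1.    ]]
```

Run:
```python
from h import *
T=cam("top");S=cam("side");f=512/800
for p in [(676,210),(800,130),(690,390),(700,455),(755,560)]:
    print("top z0",p,atz(T,np.array(p)*f,0),"z.3",atz(T,np.array(p)*f,.3))
for p in [(650,250),(690,320),(740,30),(680,120)]:
    print("side z0",p,atz(S,np.array(p)*f,0),"z.3",atz(S,np.array(p)*f,.3))
print(tri([(T,np.array((676,210))*f),(S,np.array((650,250))*f)]))
s=manip.state();W=cam("wrist",s);print(-W[2].T@W[3])
im=manip.camera("wrist");cv2.imwrite("pics/w0.png",im)
```

```text
top z0 (676, 210) [ 0.7723 -0.4622  0.    ] z.3 [ 0.6713 -0.3085  0.3   ]
top z0 (800, 130) [ 0.9365 -0.7312  0.    ] z.3 [ 0.7897 -0.5026  0.3   ]
top z0 (690, 390) [ 0.423  -0.4523  0.    ] z.3 [ 0.4193 -0.3014  0.3   ]
top z0 (700, 455) [ 0.3057 -0.4581  0.    ] z.3 [ 0.3347 -0.3055  0.3   ]
top z0 (755, 560) [ 0.1238 -0.536   0.    ] z.3 [ 0.2034 -0.3618  0.3   ]
side z0 (650, 250) [ 0.7808 -0.4643 -0.    ] z.3 [ 0.4238 -0.2689  0.3   ]
side z0 (690, 320) [ 0.5655 -0.4697  0.    ] z.3 [ 0.2826 -0.2725  0.3   ]
side z0 (740, 30) [ 1.988  -1.2025 -0.    ] z.3 [ 1.215  -0.7528  0.3   ]
side z0 (680, 120) [ 1.3486 -0.7432  0.    ] z.3 [ 0.7959 -0.4517  0.3   ]
[ 0.7689 -0.4575  0.0099]
[ 0.2391 -0.6364  0.3843]
```

View pics/w0.png

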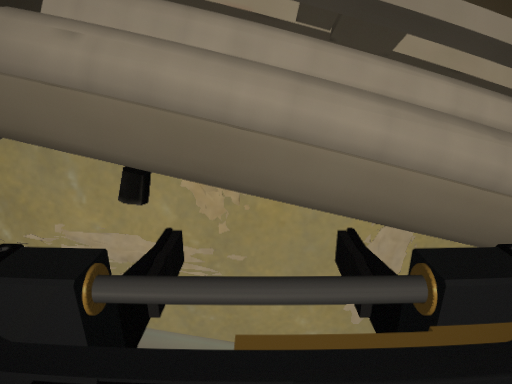

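The start wrist view shows a beige appliance body in front of the gripper, with its edge running from (0,135) to (512,245), parallel to world y. I'll back out along +y before swinging in.

```bash
cat > plan.py <<'E'
from h import *
# tool-down planner: waypoints (x,y,z,yaw,rows); prints rows in tool units
def yaw(st):
    return np.arctan2(*Ro.from_quat(st["ee_rot"]).as_matrix()[1::-1,0])
def plan(wps,st=None,start=None):
    st=st or manip.state()
    p=np.array(st["ee_pos"]);a=yaw(st)
    if start is not None: p,a=np.array(start[:3]),start[3]
    for x,y,z,w,n in wps:
        rows=[]
        p0,a0=p.copy(),a
        for i in range(1,n+1):
            q=p0+(np.array([x,y,z])-p0)*i/n; b=a0+(w-a0)*i/n
            d=(q-p)/.03
            c,s=np.cos(a),np.sin(a)
            t=[round(v,2) for v in (c*d[0]+s*d[1],s*d[0]-c*d[1],-d[2])]
            rows.append([t,[0,0,round(-(b-a)/.08,2)]]);p,a=q,b
        m=max(abs(v) for r in rows for k in r for v in k)
        print("max",m);print(str(np.array(0)) if 0 else str(rows).replace(" ",""))
E
python3 - <<'E'
from plan import *
plan([(.12,-.43,.28,.236,8)])
E
```

```text
max 0.95
[[[np.float64(0.07),np.float64(-0.95),np.float64(-0.24)],[0,0,np.float64(-0.0)]],[[np.float64(0.07),np.float64(-0.95),np.float64(-0.24)],[0,0,np.float64(-0.0)]],[[np.float64(0.07),np.float64(-0.95),np.float64(-0.24)],[0,0,np.float64(-0.0)]],[[np.float64(0.07),np.float64(-0.95),np.float64(-0.24)],[0,0,np.float64(-0.0)]],[[np.float64(0.07),np.float64(-0.95),np.float64(-0.24)],[0,0,np.float64(-0.0)]],[[np.float64(0.07),np.float64(-0.95),np.float64(-0.24)],[0,0,np.float64(-0.0)]],[[np.float64(0.07),np.float64(-0.95),np.float64(-0.24)],[0,0,np.float64(-0.0)]],[[np.float64(0.07),np.float64(-0.95),np.float64(-0.24)],[0,0,np.float64(-0.0)]]]
```

Emit:
jog_arm(commands=[[[0.07,-0.95,-0.24],[0,0,0]],[[0.07,-0.95,-0.24],[0,0,0]],[[0.07,-0.95,-0.24],[0,0,0]],[[0.07,-0.95,-0.24],[0,0,0]],[[0.07,-0.95,-0.24],[0,0,0]],[[0.07,-0.95,-0.24],[0,0,0]],[[0.07,-0.95,-0.24],[0,0,0]],[[0.07,-0.95,-0.24],[0,0,0]]], claw=-0.05)

```text
t: 1.15
ee_pos: [0.1206, -0.4295, 0.2802]
ee_rot: [0.993, 0.118, -0.0, -0.0]
wrist_force: [0.2, 0.8, 0.4]
opening: 0.0411
gripper_force: 0.0
```

```bash
sed -i 's/round(v,2) for v/round(float(v),2) for v/; s/round(-(b-a)\/.08,2)/round(float(-(b-a)\/.08),2)/' plan.py
python3 - <<'E'
from plan import *
plan([(.22,-.38,.31,.236,4),(.34,-.29,.31,.236,5),(.44,-.23,.29,.236,4),(.55,-.2,.22,.07,5)])
E
```

```text
max 0.9
[[[0.9,-0.21,-0.25],[0,0,-0.0]],[[0.9,-0.21,-0.25],[0,0,-0.0]],[[0.9,-0.21,-0.25],[0,0,-0.0]],[[0.9,-0.21,-0.25],[0,0,-0.0]]]
max 0.92
[[[0.92,-0.4,-0.0],[0,0,-0.0]],[[0.92,-0.4,-0.0],[0,0,-0.0]],[[0.92,-0.4,-0.0],[0,0,-0.0]],[[0.92,-0.4,-0.0],[0,0,-0.0]],[[0.92,-0.4,-0.0],[0,0,-0.0]]]
max 0.93
[[[0.93,-0.29,0.17],[0,0,-0.0]],[[0.93,-0.29,0.17],[0,0,-0.0]],[[0.93,-0.29,0.17],[0,0,-0.0]],[[0.93,-0.29,0.17],[0,0,-0.0]]]
max 0.76
[[[0.76,-0.02,0.47],[0,0,0.42]],[[0.76,-0.05,0.47],[0,0,0.41]],[[0.76,-0.07,0.47],[0,0,0.42]],[[0.75,-0.1,0.47],[0,0,0.41]],[[0.75,-0.12,0.47],[0,0,0.42]]]
```

Emit:
jog_arm(commands=[[[0.9,-0.21,-0.25],[0,0,0]],[[0.9,-0.21,-0.25],[0,0,0]],[[0.9,-0.21,-0.25],[0,0,0]],[[0.9,-0.21,-0.25],[0,0,0]],[[0.92,-0.4,0],[0,0,0]],[[0.92,-0.4,0],[0,0,0]],[[0.92,-0.4,0],[0,0,0]],[[0.92,-0.4,0],[0,0,0]],[[0.92,-0.4,0],[0,0,0]]])

```text
t: 2.28
ee_pos: [0.3406, -0.2896, 0.31]
ee_rot: [0.993, 0.118, -0.0, -0.0]
wrist_force: [-0.0, -1.1, 0.2]
opening: 0.0414
gripper_force: 0.0
```

Emit:
jog_arm(commands=[[[0.93,-0.29,0.17],[0,0,0]],[[0.93,-0.29,0.17],[0,0,0]],[[0.93,-0.29,0.17],[0,0,0]],[[0.93,-0.29,0.17],[0,0,0]],[[0.76,-0.02,0.47],[0,0,0.42]],[[0.76,-0.05,0.47],[0,0,0.41]],[[0.76,-0.07,0.47],[0,0,0.42]],[[0.75,-0.1,0.47],[0,0,0.41]],[[0.75,-0.12,0.47],[0,0,0.42]],[[0,0,0],[0,0,0]]])

```text
t: 3.52
ee_pos: [0.5507, -0.1995, 0.2177]
ee_rot: [0.999, 0.036, -0.001, -0.001]
wrist_force: [-0.8, 0.6, -0.6]
opening: 0.0411
gripper_force: 0.0
```

Run:
```python
from h import *
import pickle
s=manip.state();im=manip.camera("wrist");pickle.dump(s,open("s1.pkl","wb"))
cv2.imwrite("pics/w1.png",im);cv2.imwrite("pics/w1b.png",cv2.resize(im,(800,600),interpolation=2))
print(s["ee_pos"],s["ee_rot"])
```

```text
[ 0.5507 -0.1995  0.2177] [ 0.9994  0.0359 -0.0012 -0.001 ]
```

View pics/w1b.png

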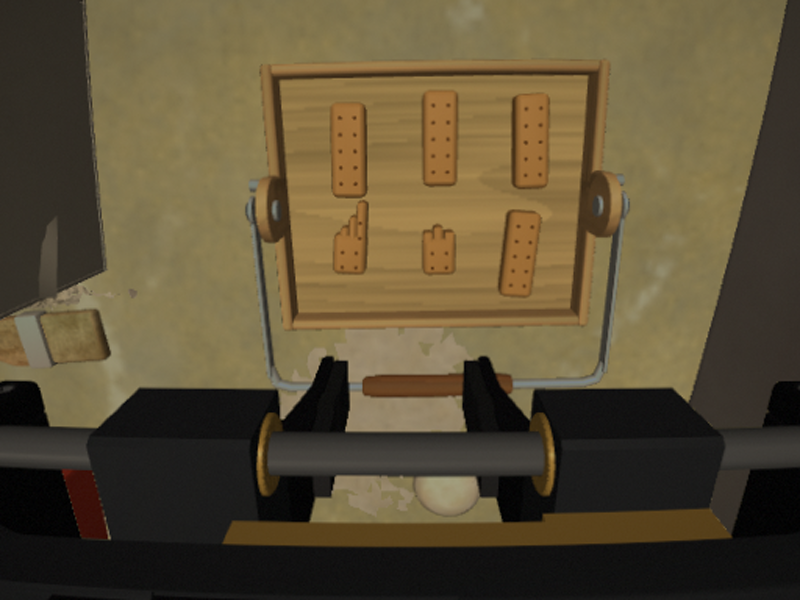

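The wrist view shows the chipped bar with its unbroken end toward the robot, corners (333,273) and (367,273), and its long edge on the right. The stump's end spans (423–455, 273) and its ragged end points away. I'll take a second view for triangulation, closer in.

Run:
```python
from plan import *
import pickle
c=cam("wrist",pickle.load(open("s1.pkl","rb")));f=512/800
for n,p,z in [("chipend",(350,273),.026),("stumpend",(439,273),.026),("chL",(333,262),.026),("chR",(367,262),.026),("stL",(423,262),.026),("stR",(455,262),.026),("w45",(520,253),.026),("gL",(363,385),.05),("gR",(512,382),.05)]:
    print(n,atz(c,np.array(p)*f,z))
plan([(.505,-.17,.17,.07,3)])
```

```text
chipend [ 0.5374 -0.1596  0.026 ]
stumpend [ 0.5421 -0.2249  0.026 ]
chL [ 0.5449 -0.1468  0.026 ]
chR [ 0.5466 -0.1717  0.026 ]
stL [ 0.5495 -0.2125  0.026 ]
stR [ 0.5512 -0.2358  0.026 ]
w45 [ 0.5614 -0.2825  0.026 ]
gL [ 0.459  -0.1746  0.05  ]
gR [ 0.4692 -0.2846  0.05  ]
max 0.54
[[[-0.48,-0.37,0.54],[0,0,0.0]],[[-0.48,-0.37,0.54],[0,0,0.0]],[[-0.48,-0.37,0.54],[0,0,0.0]]]
```

Emit:
jog_arm(commands=[[[-0.48,-0.37,0.54],[0,0,0]],[[-0.48,-0.37,0.54],[0,0,0]],[[-0.48,-0.37,0.54],[0,0,0]],[[0,0,0],[0,0,0]]])

```text
t: 4.08
ee_pos: [0.503, -0.1706, 0.1705]
ee_rot: [0.999, 0.035, -0.001, 0.0]
wrist_force: [-0.3, -1.0, 0.6]
opening: 0.0416
gripper_force: 0.0
```

Run:
```python
from h import *
import pickle
s=manip.state();im=manip.camera("wrist");pickle.dump(s,open("s2.pkl","wb"))
cv2.imwrite("pics/w2.png",im);cv2.imwrite("pics/w2b.png",cv2.resize(im,(800,600),interpolation=2))
print(s["ee_pos"],s["ee_rot"])
```

```text
[ 0.503  -0.1706  0.1705] [ 0.9994  0.0348 -0.0012  0.0002]
```

View pics/w2b.png

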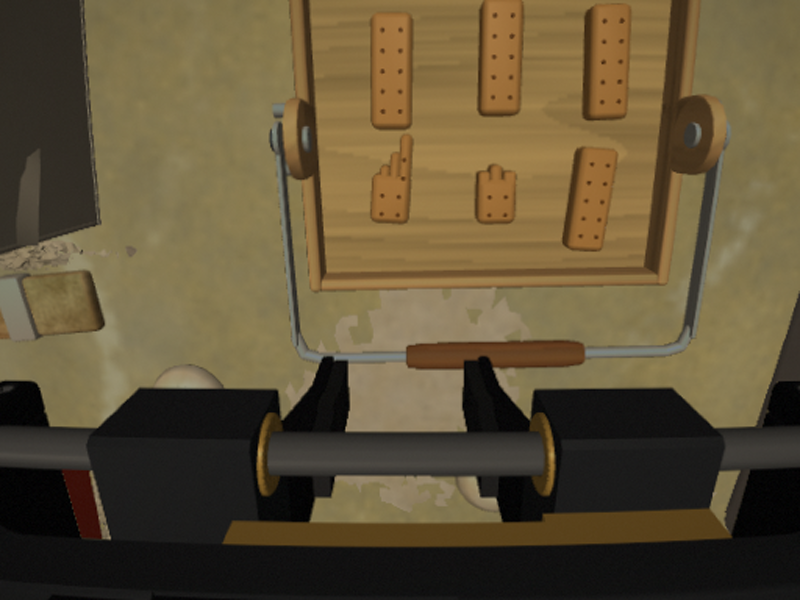

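In the second view the chipped bar's near end is at (371–409, 221) and the stump's at (476–515, 222). The grip runs from (406,356) to (584,354).

Run:
```python
from plan import *
import pickle
A=cam("wrist",pickle.load(open("s1.pkl","rb")));B=cam("wrist",pickle.load(open("s2.pkl","rb")));f=512/800
for n,p,q in [("chipend",(350,273),(390,221.5)),("stumpend",(439,273),(495.5,222.5)),("grip",(437.5,384),(495,354.5)),("gL",(363,385),(406,356)),("gR",(512,382),(584,353))]:
    print(n,tri([(A,np.array(p)*f),(B,np.array(q)*f)]))
for n,q,z in [("chL",(371.5,205),.026),("chR",(409.5,205),.026),("chend",(390,221.5),.026),("stL",(476.5,205),.026),("stR",(515,205),.026),("stend",(495.5,222.5),.026),("gL",(406,356),.05),("gR",(584,353),.05),("cornL",(312,288),.028),("cornR",(663,282),.028)]:
    print(n,atz(B,np.array(q)*f,z))
```

```text
chipend [ 0.5369 -0.1592  0.0237]
stumpend [ 0.5405 -0.2255  0.0201]
grip [ 0.4625 -0.2299  0.0479]
gL [ 0.4568 -0.1745  0.046 ]
gR [ 0.4688 -0.2848  0.0506]
chL [ 0.5468 -0.1471  0.026 ]
chR [ 0.5484 -0.1704  0.026 ]
chend [ 0.5374 -0.1591  0.026 ]
stL [ 0.5513 -0.2113  0.026 ]
stR [ 0.553 -0.235  0.026]
stend [ 0.5414 -0.2243  0.026 ]
gL [ 0.4585 -0.1744  0.05  ]
gR [ 0.4678 -0.2855  0.05  ]
cornL [ 0.4918 -0.1118  0.028 ]
cornR [ 0.5116 -0.3383  0.028 ]
```

Run:
```python
from plan import *
plan([(.5515,-.1588,.07,.06,4),(.5515,-.1588,.0115,.06,4)])
```

```text
max 0.84
[[[0.4,-0.08,0.84],[0,0,0.03]],[[0.4,-0.08,0.84],[0,0,0.03]],[[0.4,-0.08,0.84],[0,0,0.03]],[[0.4,-0.08,0.84],[0,0,0.03]]]
max 0.49
[[[0.0,0.0,0.49],[0,0,-0.0]],[[0.0,0.0,0.49],[0,0,-0.0]],[[0.0,0.0,0.49],[0,0,-0.0]],[[0.0,0.0,0.49],[0,0,-0.0]]]
```

Emit:
jog_arm(commands=[[[0.4,-0.08,0.84],[0,0,0.03]],[[0.4,-0.08,0.84],[0,0,0.03]],[[0.4,-0.08,0.84],[0,0,0.03]],[[0.4,-0.08,0.84],[0,0,0.03]],[[0,0,0.49],[0,0,0]],[[0,0,0.49],[0,0,0]]], claw=-0.08)

```text
t: 4.88
ee_pos: [0.5529, -0.1586, 0.0405]
ee_rot: [1.0, 0.03, 0.001, 0.0]
wrist_force: [-0.3, 0.2, 0.3]
opening: 0.04
gripper_force: 0.0
```

Emit:
jog_arm(commands=[[[0,0,0],[0,0,0]]])

```text
t: 5.0
ee_pos: [0.5516, -0.1582, 0.0399]
ee_rot: [1.0, 0.03, -0.001, 0.0]
wrist_force: [-0.5, 0.4, 0.6]
opening: 0.04
gripper_force: 0.0
```

Emit:
jog_arm(commands=[[[0,0.02,0.48],[0,0,0]],[[0,0,0.48],[0,0,0]],[[0,0,0],[0,0,0]]])

```text
t: 5.38
ee_pos: [0.5513, -0.1582, 0.0103]
ee_rot: [1.0, 0.03, -0.001, -0.0]
wrist_force: [-0.0, -0.0, 0.0]
opening: 0.0402
gripper_force: 0.0
```

Emit:
jog_arm(commands=[[[0,0,0],[0,0,0]],[[0,0,0],[0,0,0]],[[0,0,0],[0,0,0]],[[0,0,0],[0,0,0]]], claw=-1, grip_force=10)

```text
t: 5.88
ee_pos: [0.5528, -0.1584, 0.0121]
ee_rot: [1.0, 0.03, 0.0, 0.0]
wrist_force: [0.1, -0.1, 1.9]
opening: 0.0242
gripper_force: 9.9
```

Run:
```python
from plan import *
T=cam("top");f=512/800
for p in [(262,330),(267,220),(430,330),(222,258),(195,240)]: print(p,atz(T,np.array(p)*f,.15),atz(T,np.array(p)*f,.05))
plan([(.552,-.158,.32,.06,11),(.46,.43,.32,.12,21)])
print(manip.state()["qpos"])
```

```text
(262, 330) [0.531 0.308 0.15 ] [0.5441 0.3316 0.05  ]
(267, 220) [0.7162 0.3038 0.15  ] [0.7493 0.3269 0.05  ]
(430, 330) [0.5258 0.0363 0.15  ] [0.5383 0.0305 0.05  ]
(222, 258) [0.6521 0.3766 0.15  ] [0.6783 0.4076 0.05  ]
(195, 240) [0.6837 0.4224 0.15  ] [0.7133 0.4583 0.05  ]
max 0.93
[[[-0.0,-0.0,-0.93],[0,0,-0.0]],[[-0.0,-0.0,-0.93],[0,0,-0.0]],[[-0.0,-0.0,-0.93],[0,0,-0.0]],[[-0.0,-0.0,-0.93],[0,0,-0.0]],[[-0.0,-0.0,-0.93],[0,0,-0.0]],[[-0.0,-0.0,-0.93],[0,0,-0.0]],[[-0.0,-0.0,-0.93],[0,0,-0.0]],[[-0.0,-0.0,-0.93],[0,0,-0.0]],[[-0.0,-0.0,-0.93],[0,0,-0.0]],[[-0.0,-0.0,-0.93],[0,0,-0.0]],[[-0.0,-0.0,-0.93],[0,0,-0.0]]]
max 0.94
[[[-0.09,-0.94,-0.0],[0,0,-0.04]],[[-0.09,-0.94,-0.0],[0,0,-0.04]],[[-0.08,-0.94,-0.0],[0,0,-0.04]],[[-0.08,-0.94,-0.0],[0,0,-0.04]],[[-0.08,-0.94,-0.0],[0,0,-0.04]],[[-0.08,-0.94,-0.0],[0,0,-0.04]],[[-0.07,-0.94,-0.0],[0,0,-0.04]],[[-0.07,-0.94,-0.0],[0,0,-0.04]],[[-0.07,-0.94,-0.0],[0,0,-0.04]],[[-0.07,-0.94,-0.0],[0,0,-0.04]],[[-0.06,-0.94,-0.0],[0,0,-0.04]],[[-0.06,-0.94,-0.0],[0,0,-0.04]],[[-0.06,-0.94,-0.0],[0,0,-0.04]],[[-0.05,-0.94,-0.0],[0,0,-0.04]],[[-0.05,-0.94,-0.0],[0,0,-0.04]],[[-0.05,-0.94,-0.0],[0,0,-0.04]],[[-0.05,-0.94,-0.0],[0,0,-0.04]],[[-0.04,-0.94,-0.0],[0,0,-0.04]],[[-0.04,-0.94,-0.0],[0,0,-0.04]],[[-0.04,-0.94,-0.0],[0,0,-0.04]],[[-0.04,-0.94,-0.0],[0,0,-0.04]]]
[ 0.4964  0.6038 -0.3863  1.9258  0.3489  0.6764 -1.6139]
```

Emit:
jog_arm(commands=[[[0,0,-0.93],[0,0,0]],[[0,0,-0.93],[0,0,0]],[[0,0,-0.93],[0,0,0]],[[0,0,-0.93],[0,0,0]],[[0,0,-0.93],[0,0,0]],[[0,0,-0.93],[0,0,0]],[[0,0,-0.93],[0,0,0]],[[0,0,-0.93],[0,0,0]],[[0,0,-0.93],[0,0,0]],[[0,0,-0.93],[0,0,0]],[[0,0,-0.93],[0,0,0]]])

```text
t: 7.25
ee_pos: [0.5521, -0.1582, 0.3194]
ee_rot: [1.0, 0.03, -0.0, 0.0]
wrist_force: [0.2, -0.0, -0.8]
opening: 0.0241
gripper_force: 9.9
```

Emit:
jog_arm(commands=[[[-0.06,-0.94,0],[0,0,-0.04]],[[-0.06,-0.94,0],[0,0,-0.04]],[[-0.06,-0.94,0],[0,0,-0.04]],[[-0.06,-0.94,0],[0,0,-0.04]],[[-0.06,-0.94,0],[0,0,-0.04]],[[-0.06,-0.94,0],[0,0,-0.04]],[[-0.06,-0.94,0],[0,0,-0.04]],[[-0.06,-0.94,0],[0,0,-0.04]],[[-0.06,-0.94,0],[0,0,-0.04]],[[-0.06,-0.94,0],[0,0,-0.04]]])

```text
t: 8.5
ee_pos: [0.5131, 0.1223, 0.3185]
ee_rot: [0.999, 0.046, -0.0, 0.0]
wrist_force: [0.4, -1.0, -0.7]
opening: 0.0236
gripper_force: 9.9
```

Emit:
jog_arm(commands=[[[-0.06,-0.94,0],[0,0,-0.04]],[[-0.06,-0.94,0],[0,0,-0.04]],[[-0.06,-0.94,0],[0,0,-0.04]],[[-0.06,-0.94,0],[0,0,-0.04]],[[-0.06,-0.94,0],[0,0,-0.04]],[[-0.06,-0.94,0],[0,0,-0.04]],[[-0.06,-0.94,0],[0,0,-0.04]],[[-0.06,-0.94,0],[0,0,-0.04]],[[-0.06,-0.94,0],[0,0,-0.04]],[[-0.06,-0.94,0],[0,0,-0.04]],[[-0.06,-0.94,0],[0,0,-0.04]],[[0,0,0],[0,0,0]]])

```text
t: 10.0
ee_pos: [0.4587, 0.4299, 0.3182]
ee_rot: [0.998, 0.066, -0.001, -0.0]
wrist_force: [0.1, 0.9, -0.3]
opening: 0.0237
gripper_force: 9.9
```

Run:
```python
from h import *
import pickle
s=manip.state();im=manip.camera("wrist");pickle.dump(s,open("s3.pkl","wb"))
cv2.imwrite("pics/w3.png",im);cv2.imwrite("pics/w3b.png",cv2.resize(im,(800,600),interpolation=2))
print(s["ee_pos"],s["ee_rot"],s["opening"],s["qpos"])
```

```text
[0.4587 0.4299 0.3182] [ 0.9978  0.0656 -0.0007 -0.0004] 0.023722590192581113 [-0.2875  0.4254 -0.7573  1.4898  0.2937  1.3436 -2.506 ]
```

View pics/w3b.png

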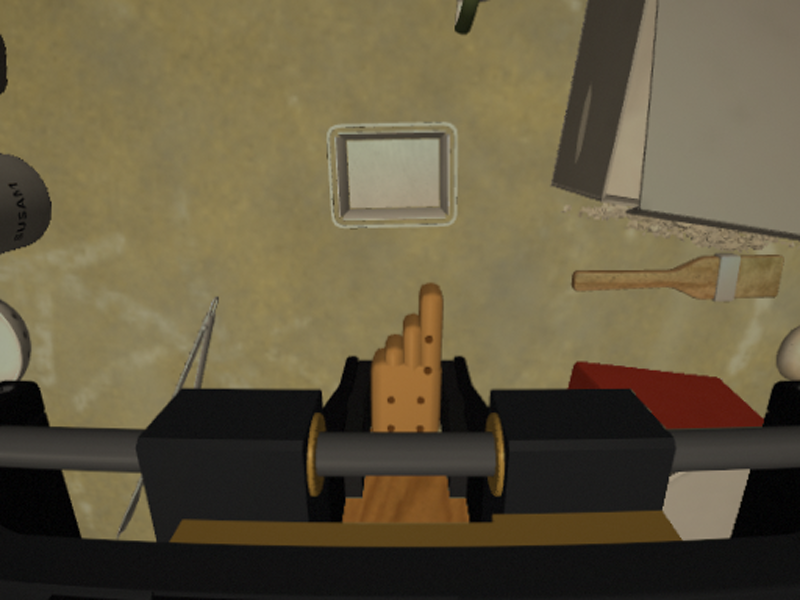

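Scrap tray rim spans (327–458, 123–228), and its floor spans (347–440, 138–208). The chipped bar is held firmly with its unbroken end in the gripper.

Run:
```python
from plan import *
import pickle
s=pickle.load(open("s3.pkl","rb"));W=cam("wrist",s);f=512/800;T=cam("top")
c=[(327,125),(457,123),(458,226),(331,229)]
P=[atz(W,np.array(p)*f,.032) for p in c]
for p in P: print(p)
print("rim c",np.mean(P,0)); print("floor c",np.mean([atz(W,np.array(p)*f,.002) for p in [(347,138),(438,136),(441,207),(346,210)]],0))
d=P[0]-P[1]+P[3]-P[2];print("yaw",np.arctan2(-d[0],d[1]))
print("tri centre",tri([(W,np.array((392.5,175.5))*f),(T,np.array((200.5,350.5))*f)]))
print("yaw tool",yaw(s), "box corners", atz(W,np.array((555,185))*f,.15), atz(W,np.array((640,212))*f,.2))
```

```text
[0.5455 0.509  0.032 ]
[0.5615 0.3985 0.032 ]
[0.4736 0.3834 0.032 ]
[0.4559 0.4974 0.032 ]
rim c [0.5091 0.4471 0.032 ]
floor c [0.5102 0.4481 0.002 ]
yaw 0.14931244333076166
tri centre [0.5108 0.4475 0.0289]
yaw tool 0.13127885970889588 box corners [0.527  0.3395 0.15  ] [0.5214 0.3027 0.2   ]
```

Run:
```python
from plan import *
plan([(.501,.428,.10,.149,8),(.501,.428,.016,.149,4)])
```

```text
max 0.91
[[[0.17,0.02,0.91],[0,0,-0.03]],[[0.17,0.02,0.91],[0,0,-0.03]],[[0.17,0.02,0.91],[0,0,-0.03]],[[0.17,0.02,0.91],[0,0,-0.03]],[[0.17,0.02,0.91],[0,0,-0.03]],[[0.17,0.03,0.91],[0,0,-0.03]],[[0.17,0.03,0.91],[0,0,-0.03]],[[0.17,0.03,0.91],[0,0,-0.03]]]
max 0.7
[[[0.0,0.0,0.7],[0,0,-0.0]],[[0.0,0.0,0.7],[0,0,-0.0]],[[0.0,0.0,0.7],[0,0,-0.0]],[[0.0,0.0,0.7],[0,0,-0.0]]]
```

Emit:
jog_arm(commands=[[[0.17,0.02,0.91],[0,0,-0.03]],[[0.17,0.02,0.91],[0,0,-0.03]],[[0.17,0.02,0.91],[0,0,-0.03]],[[0.17,0.02,0.91],[0,0,-0.03]],[[0.17,0.02,0.91],[0,0,-0.03]],[[0.17,0.03,0.91],[0,0,-0.03]],[[0.17,0.03,0.91],[0,0,-0.03]],[[0.17,0.03,0.91],[0,0,-0.03]],[[0,0,0],[0,0,0]]])

```text
t: 11.18
ee_pos: [0.5021, 0.4245, 0.0979]
ee_rot: [0.997, 0.072, -0.002, 0.002]
wrist_force: [-0.1, 0.1, -0.5]
opening: 0.0239
gripper_force: 9.9
```

Run:
```python
from plan import *
s=manip.state();print(s["qpos"],s["ee_pos"],yaw(s),s["opening"])
```

```text
[-0.3246  0.6554 -0.6522  1.6617  0.4598  0.9885 -2.5642] [0.5021 0.4245 0.0979] 0.1436559689049506 0.023906505982148704
```

Emit:
jog_arm(commands=[[[0,-0.1,0.7],[0,0,-0.5]],[[0,0,0.7],[0,0,0]],[[0,0,0.7],[0,0,0]],[[0,0,0.6],[0,0,0]],[[0,0,0],[0,0,0]]])

```text
t: 11.8
ee_pos: [0.5004, 0.4296, 0.017]
ee_rot: [0.996, 0.093, -0.001, 0.001]
wrist_force: [-0.8, 0.2, 0.0]
opening: 0.0244
gripper_force: 9.9
```

Emit:
jog_arm(commands=[[[0,0,0],[0,0,0]],[[0,0,0],[0,0,0]]], claw=-0.3)

```text
t: 12.05
ee_pos: [0.5018, 0.4313, 0.0201]
ee_rot: [0.996, 0.093, 0.001, -0.001]
wrist_force: [0.4, -0.5, 0.3]
opening: 0.0293
gripper_force: 0.0
```

Emit:
jog_arm(commands=[[[0,0,-0.6],[0,0,0]],[[0,0,-0.95],[0,0,0]],[[0,0,-0.95],[0,0,0]],[[0,0,-0.95],[0,0,0]],[[0,0,-0.95],[0,0,0]],[[0,0,-0.95],[0,0,0]],[[-0.1,0,-0.95],[0,0,0]],[[-0.1,0,-0.95],[0,0,0]],[[-0.1,0,-0.95],[0,0,0]],[[-0.1,0,-0.95],[0,0,0]],[[0,0,-0.95],[0,0,0]]])

```text
t: 13.42
ee_pos: [0.4888, 0.4286, 0.3252]
ee_rot: [0.996, 0.093, 0.001, -0.001]
wrist_force: [0.4, 0.7, -0.2]
opening: 0.0306
gripper_force: 0.0
```

Run:
```python
from plan import *
s=manip.state();print(s["qpos"],s["ee_pos"],yaw(s))
for n in ("top","wrist"): cv2.imwrite(f"pics/{n}4.png",manip.camera(n))
plan([(.555,-.223,.31,.08,22)])
```

```text
[-0.2842  0.456  -0.7416  1.4288  0.309   1.3731 -2.4181] [0.4888 0.4286 0.3252] 0.18708727875336734
max 0.99
[[[-0.09,0.99,0.03],[0,0,0.06]],[[-0.08,0.99,0.03],[0,0,0.06]],[[-0.08,0.99,0.03],[0,0,0.06]],[[-0.07,0.99,0.03],[0,0,0.06]],[[-0.07,0.99,0.03],[0,0,0.06]],[[-0.06,0.99,0.03],[0,0,0.06]],[[-0.06,0.99,0.03],[0,0,0.06]],[[-0.05,0.99,0.03],[0,0,0.06]],[[-0.05,0.99,0.03],[0,0,0.06]],[[-0.04,0.99,0.03],[0,0,0.06]],[[-0.04,0.99,0.03],[0,0,0.06]],[[-0.03,0.99,0.03],[0,0,0.06]],[[-0.03,0.99,0.03],[0,0,0.06]],[[-0.02,0.99,0.03],[0,0,0.06]],[[-0.02,0.99,0.03],[0,0,0.06]],[[-0.01,0.99,0.03],[0,0,0.06]],[[-0.01,0.99,0.03],[0,0,0.06]],[[-0.0,0.99,0.03],[0,0,0.06]],[[0.0,0.99,0.03],[0,0,0.06]],[[0.0,0.99,0.03],[0,0,0.06]],[[0.01,0.99,0.03],[0,0,0.06]],[[0.01,0.99,0.03],[0,0,0.06]]]
```

Emit:
jog_arm(commands=[[[-0.07,0.99,0.03],[0,0,0.06]],[[-0.07,0.99,0.03],[0,0,0.06]],[[-0.07,0.99,0.03],[0,0,0.06]],[[-0.07,0.99,0.03],[0,0,0.06]],[[-0.06,0.99,0.03],[0,0,0.06]],[[-0.06,0.99,0.03],[0,0,0.06]],[[-0.06,0.99,0.03],[0,0,0.06]],[[-0.05,0.99,0.03],[0,0,0.06]],[[-0.05,0.99,0.03],[0,0,0.06]],[[-0.04,0.99,0.03],[0,0,0.06]],[[-0.04,0.99,0.03],[0,0,0.06]]], claw=-0.08)

```text
t: 14.9
ee_pos: [0.5228, 0.102, 0.3124]
ee_rot: [0.998, 0.067, 0.0, 0.0]
wrist_force: [-0.3, 0.3, -0.6]
opening: 0.0403
gripper_force: 0.0
```

Emit:
jog_arm(commands=[[[-0.03,0.99,0.03],[0,0,0.06]],[[-0.03,0.99,0.03],[0,0,0.06]],[[-0.02,0.99,0.03],[0,0,0.06]],[[-0.02,0.99,0.03],[0,0,0.06]],[[-0.01,0.99,0.03],[0,0,0.06]],[[-0.01,0.99,0.03],[0,0,0.06]],[[0,0.99,0.03],[0,0,0.06]],[[0,0.99,0.03],[0,0,0.06]],[[0,0.99,0.03],[0,0,0.06]],[[0.01,0.99,0.03],[0,0,0.06]],[[0.01,0.99,0.03],[0,0,0.06]],[[0,0,0],[0,0,0]]])

```text
t: 16.4
ee_pos: [0.5551, -0.225, 0.3019]
ee_rot: [0.999, 0.038, -0.0, 0.0]
wrist_force: [-0.4, 0.7, -1.1]
opening: 0.0401
gripper_force: 0.0
```

Run:
```python
from plan import *
s=manip.state();print(s["qpos"],s["ee_pos"],yaw(s))
plan([(.555,-.2232,.045,.085,9)])
a=cv2.imread("pics/top4.png")[195:265,90:170];b=cv2.imread("pics/wrist4.png")[50:200,160:340]
cv2.imwrite("pics/chk.png",np.hstack([cv2.resize(a,(400,350),interpolation=2),cv2.resize(b,(400,350),interpolation=2)]))
```

```text
[ 0.6853  0.3273 -0.4856  1.5953  0.1592  1.2591 -1.3222] [ 0.5551 -0.225   0.3019] 0.07604967084466276
max 0.95
[[[0.0,-0.01,0.95],[0,0,-0.01]],[[0.0,-0.01,0.95],[0,0,-0.01]],[[0.0,-0.01,0.95],[0,0,-0.01]],[[0.0,-0.01,0.95],[0,0,-0.01]],[[0.0,-0.01,0.95],[0,0,-0.01]],[[0.0,-0.01,0.95],[0,0,-0.01]],[[0.0,-0.01,0.95],[0,0,-0.01]],[[0.0,-0.01,0.95],[0,0,-0.01]],[[0.0,-0.01,0.95],[0,0,-0.01]]]
```

View pics/chk.png

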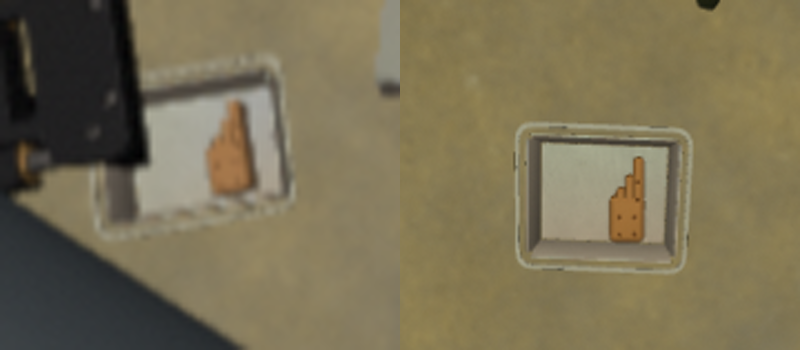

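The chipped bar lies flat in the right half of the white tray, and the left half is free. Next is the stump.

Emit:
jog_arm(commands=[[[0,-0.01,0.95],[0,0,-0.01]],[[0,-0.01,0.95],[0,0,-0.01]],[[0,-0.01,0.95],[0,0,-0.01]],[[0,-0.01,0.95],[0,0,-0.01]],[[0,-0.01,0.95],[0,0,-0.01]],[[0,-0.01,0.95],[0,0,-0.01]],[[0,-0.01,0.95],[0,0,-0.01]],[[0,-0.01,0.95],[0,0,-0.01]],[[0,-0.01,0.95],[0,0,-0.01]],[[0,0,0],[0,0,0]],[[0,0,0],[0,0,0]]])

```text
t: 17.77
ee_pos: [0.5567, -0.2189, 0.0471]
ee_rot: [0.999, 0.044, 0.001, 0.0]
wrist_force: [0.4, 0.1, 0.4]
opening: 0.0401
gripper_force: 0.0
```

Emit:
jog_arm(commands=[[[-0.04,0.12,0.2],[0,0,0]],[[0,0,0.5],[0,0,0]],[[0,0,0.43],[0,0,0]],[[0,0,0],[0,0,0]]])

```text
t: 18.27
ee_pos: [0.5537, -0.2228, 0.0103]
ee_rot: [0.999, 0.044, -0.001, -0.001]
wrist_force: [-0.7, 0.4, -0.7]
opening: 0.0403
gripper_force: 0.0
```

Emit:
jog_arm(commands=[[[0,0,0],[0,0,0]],[[0,0,0],[0,0,0]],[[0,0,0],[0,0,0]]], claw=-1)

```text
t: 18.65
ee_pos: [0.5553, -0.2233, 0.0124]
ee_rot: [0.999, 0.044, 0.0, 0.0]
wrist_force: [0.2, -0.1, -0.3]
opening: 0.0238
gripper_force: 10.0
```

Emit:
jog_arm(commands=[[[0,0,-0.95],[0,0,0]],[[0,0,-0.95],[0,0,0]],[[0,0,-0.95],[0,0,0]],[[0,0,-0.95],[0,0,0]],[[0,0,-0.95],[0,0,0]],[[0,0,-0.95],[0,0,0]],[[0,0,-0.95],[0,0,0]],[[0,0,-0.95],[0,0,0]],[[0,0,-0.95],[0,0,0]],[[0,0,-0.95],[0,0,0]],[[0,0,-0.95],[0,0,0]]])

```text
t: 20.02
ee_pos: [0.5546, -0.2231, 0.3266]
ee_rot: [0.999, 0.044, 0.0, 0.0]
wrist_force: [-1.0, 0.8, 0.7]
opening: 0.0239
gripper_force: 10.0
```

Run:
```python
from plan import *
s=manip.state();print(s["ee_pos"],yaw(s),s["opening"])
plan([(.503,.468,.32,.24,24),(.503,.468,.1,.24,8)])
```

```text
[ 0.5546 -0.2231  0.3266] 0.08789183500531651 0.023880475984306614
max 0.96
[[[0.01,-0.96,0.01],[0,0,-0.08]],[[0.02,-0.96,0.01],[0,0,-0.08]],[[0.03,-0.96,0.01],[0,0,-0.08]],[[0.03,-0.96,0.01],[0,0,-0.08]],[[0.04,-0.96,0.01],[0,0,-0.08]],[[0.04,-0.96,0.01],[0,0,-0.08]],[[0.05,-0.96,0.01],[0,0,-0.08]],[[0.06,-0.96,0.01],[0,0,-0.08]],[[0.06,-0.96,0.01],[0,0,-0.08]],[[0.07,-0.96,0.01],[0,0,-0.08]],[[0.07,-0.96,0.01],[0,0,-0.08]],[[0.08,-0.96,0.01],[0,0,-0.08]],[[0.09,-0.96,0.01],[0,0,-0.08]],[[0.09,-0.96,0.01],[0,0,-0.08]],[[0.1,-0.96,0.01],[0,0,-0.08]],[[0.1,-0.96,0.01],[0,0,-0.08]],[[0.11,-0.96,0.01],[0,0,-0.08]],[[0.12,-0.96,0.01],[0,0,-0.08]],[[0.12,-0.95,0.01],[0,0,-0.08]],[[0.13,-0.95,0.01],[0,0,-0.08]],[[0.13,-0.95,0.01],[0,0,-0.08]],[[0.14,-0.95,0.01],[0,0,-0.08]],[[0.15,-0.95,0.01],[0,0,-0.08]],[[0.15,-0.95,0.01],[0,0,-0.08]]]
max 0.92
[[[0.0,0.0,0.92],[0,0,-0.0]],[[0.0,-0.0,0.92],[0,0,-0.0]],[[0.0,0.0,0.92],[0,0,-0.0]],[[0.0,-0.0,0.92],[0,0,-0.0]],[[0.0,0.0,0.92],[0,0,-0.0]],[[0.0,0.0,0.92],[0,0,-0.0]],[[0.0,-0.0,0.92],[0,0,-0.0]],[[0.0,0.0,0.92],[0,0,-0.0]]]
```

Emit:
jog_arm(commands=[[[0.02,-0.96,0.01],[0,0,-0.08]],[[0.02,-0.96,0.01],[0,0,-0.08]],[[0.03,-0.96,0.01],[0,0,-0.08]],[[0.03,-0.96,0.01],[0,0,-0.08]],[[0.04,-0.96,0.01],[0,0,-0.08]],[[0.04,-0.96,0.01],[0,0,-0.08]],[[0.05,-0.96,0.01],[0,0,-0.08]],[[0.06,-0.96,0.01],[0,0,-0.08]],[[0.06,-0.96,0.01],[0,0,-0.08]],[[0.07,-0.96,0.01],[0,0,-0.08]],[[0.07,-0.96,0.01],[0,0,-0.08]],[[0.08,-0.96,0.01],[0,0,-0.08]]])

```text
t: 21.52
ee_pos: [0.5277, 0.1241, 0.3208]
ee_rot: [0.997, 0.083, -0.001, 0.0]
wrist_force: [0.7, -0.5, 0.4]
opening: 0.0239
gripper_force: 10.0
```

Emit:
jog_arm(commands=[[[0.09,-0.96,0.01],[0,0,-0.08]],[[0.09,-0.96,0.01],[0,0,-0.08]],[[0.1,-0.96,0.01],[0,0,-0.08]],[[0.1,-0.96,0.01],[0,0,-0.08]],[[0.11,-0.96,0.01],[0,0,-0.08]],[[0.12,-0.96,0.01],[0,0,-0.08]],[[0.12,-0.95,0.01],[0,0,-0.08]],[[0.13,-0.95,0.01],[0,0,-0.08]],[[0.13,-0.95,0.01],[0,0,-0.08]],[[0.14,-0.95,0.01],[0,0,-0.08]],[[0.15,-0.95,0.01],[0,0,-0.08]],[[0.15,-0.95,0.01],[0,0,-0.08]]])

```text
t: 23.02
ee_pos: [0.5011, 0.469, 0.3171]
ee_rot: [0.993, 0.122, -0.001, 0.0]
wrist_force: [0.3, 0.5, 0.6]
opening: 0.0238
gripper_force: 10.0
```

Emit:
jog_arm(commands=[[[0,0,0.92],[0,0,0]],[[0,0,0.92],[0,0,0]],[[0,0,0.92],[0,0,0]],[[0,0,0.92],[0,0,0]],[[0,0,0.92],[0,0,0]],[[0,0,0.92],[0,0,0]],[[0,0,0.92],[0,0,0]],[[0,0,0],[0,0,0]],[[0,0,0],[0,0,0]]])

```text
t: 24.15
ee_pos: [0.5026, 0.4684, 0.1259]
ee_rot: [0.993, 0.121, 0.0, -0.001]
wrist_force: [0.5, -0.4, -0.4]
opening: 0.0242
gripper_force: 10.0
```

Run:
```python
from plan import *
s=manip.state();print(s["ee_pos"],yaw(s),s["opening"],s["qpos"])
plan([(.503,.468,.021,.24,6)])
```

```text
[0.5026 0.4684 0.1259] 0.2425147119959818 0.024203436219329296 [-0.3684  0.6724 -0.6822  1.5678  0.4643  1.0678 -2.4992]
max 0.58
[[[0.0,0.0,0.58],[0,0,0.01]],[[0.0,0.0,0.58],[0,0,0.01]],[[0.0,0.0,0.58],[0,0,0.01]],[[0.0,0.0,0.58],[0,0,0.01]],[[0.0,0.0,0.58],[0,0,0.01]],[[0.0,0.0,0.58],[0,0,0.01]]]
```

Emit:
jog_arm(commands=[[[0,0,0.7],[0,0,0]],[[0,0,0.7],[0,0,0]],[[0,0,0.7],[0,0,0]],[[0,0,0.7],[0,0,0]],[[0,0,0.65],[0,0,0]],[[0,0,0],[0,0,0]]])

```text
t: 24.9
ee_pos: [0.5024, 0.4664, 0.0191]
ee_rot: [0.993, 0.121, -0.002, 0.001]
wrist_force: [-0.6, -0.4, 0.2]
opening: 0.024
gripper_force: 10.0
```

Emit:
jog_arm(commands=[[[0,0,0],[0,0,0]],[[0,0,0],[0,0,0]]], claw=-0.3)

```text
t: 25.15
ee_pos: [0.5038, 0.4682, 0.0227]
ee_rot: [0.993, 0.12, 0.001, -0.001]
wrist_force: [-0.1, -0.3, -0.6]
opening: 0.0293
gripper_force: 0.0
```

Emit:
jog_arm(commands=[[[0,0,-0.6],[0,0,0]],[[0,0,-0.95],[0,0,0]],[[0,0,-0.95],[0,0,0]],[[0,0,-0.95],[0,0,0]],[[0,0,-0.95],[0,0,0]],[[0,0,-0.95],[0,0,0]],[[-0.2,0,-0.95],[0,0,0]],[[-0.2,0,-0.95],[0,0,0]],[[-0.2,0,-0.95],[0,0,0]],[[-0.2,0,-0.95],[0,0,0]],[[0,0,-0.95],[0,0,0]]])

```text
t: 26.52
ee_pos: [0.479, 0.4619, 0.3277]
ee_rot: [0.993, 0.121, 0.001, -0.001]
wrist_force: [0.3, -0.1, 0.5]
opening: 0.0303
gripper_force: 0.0
```

Run:
```python
from plan import *
s=manip.state();print(s["qpos"],s["ee_pos"],yaw(s))
for n in ("side","wrist"): cv2.imwrite(f"pics/{n}5.png",manip.camera(n))
a=cv2.imread("pics/side5.png")[205:255,100:160];b=cv2.imread("pics/wrist5.png")[50:200,160:340]
cv2.imwrite("pics/chk2.png",np.hstack([cv2.resize(a,(400,350),interpolation=2),cv2.resize(b,(400,350),interpolation=2)]))
```

```text
[-0.3387  0.4867 -0.7544  1.385   0.3322  1.3961 -2.4192] [0.479  0.4619 0.3277] 0.24258587709551055
```

View pics/chk2.png

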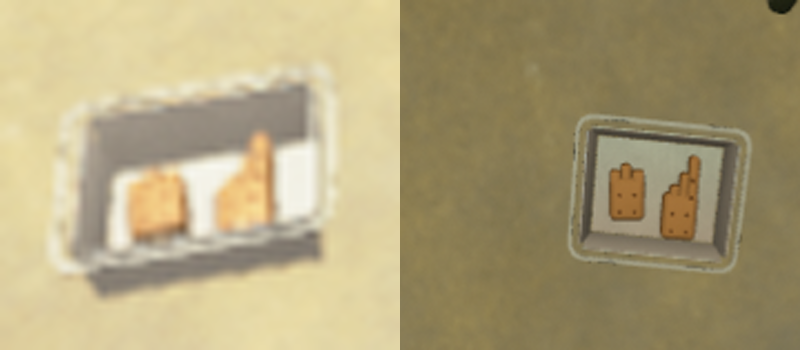

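Both broken bars lie flat and apart in the white tray. Next is the handle. The fingers need to close along tray x, so I'll turn the tool about 81° on the way back.

Run:
```python
from plan import *
plan([(.4630,-.230,.32,1.654,24)])
```

```text
max 0.96
[[[-0.25,0.93,0.01],[0,0,-0.74]],[[-0.31,0.91,0.01],[0,0,-0.74]],[[-0.36,0.89,0.01],[0,0,-0.74]],[[-0.41,0.87,0.01],[0,0,-0.74]],[[-0.46,0.84,0.01],[0,0,-0.74]],[[-0.51,0.82,0.01],[0,0,-0.74]],[[-0.56,0.78,0.01],[0,0,-0.74]],[[-0.6,0.75,0.01],[0,0,-0.74]],[[-0.65,0.71,0.01],[0,0,-0.74]],[[-0.69,0.67,0.01],[0,0,-0.74]],[[-0.73,0.63,0.01],[0,0,-0.74]],[[-0.76,0.59,0.01],[0,0,-0.74]],[[-0.8,0.54,0.01],[0,0,-0.74]],[[-0.83,0.49,0.01],[0,0,-0.74]],[[-0.85,0.45,0.01],[0,0,-0.74]],[[-0.88,0.39,0.01],[0,0,-0.74]],[[-0.9,0.34,0.01],[0,0,-0.74]],[[-0.92,0.29,0.01],[0,0,-0.74]],[[-0.93,0.23,0.01],[0,0,-0.74]],[[-0.95,0.18,0.01],[0,0,-0.74]],[[-0.96,0.12,0.01],[0,0,-0.74]],[[-0.96,0.07,0.01],[0,0,-0.74]],[[-0.96,0.01,0.01],[0,0,-0.74]],[[-0.96,-0.05,0.01],[0,0,-0.74]]]
```

Emit:
jog_arm(commands=[[[-0.25,0.93,0.01],[0,0,-0.74]],[[-0.31,0.91,0.01],[0,0,-0.74]],[[-0.36,0.89,0.01],[0,0,-0.74]],[[-0.41,0.87,0.01],[0,0,-0.74]],[[-0.46,0.84,0.01],[0,0,-0.74]],[[-0.51,0.82,0.01],[0,0,-0.74]],[[-0.56,0.78,0.01],[0,0,-0.74]],[[-0.6,0.75,0.01],[0,0,-0.74]],[[-0.65,0.71,0.01],[0,0,-0.74]],[[-0.69,0.67,0.01],[0,0,-0.74]],[[-0.73,0.63,0.01],[0,0,-0.74]],[[-0.76,0.59,0.01],[0,0,-0.74]]], claw=0.15)

```text
t: 28.12
ee_pos: [0.4713, 0.1147, 0.321]
ee_rot: [0.888, 0.459, -0.0, 0.0]
wrist_force: [0.4, -0.4, -0.9]
opening: 0.0501
gripper_force: 0.0
```

Emit:
jog_arm(commands=[[[-0.8,0.54,0.01],[0,0,-0.74]],[[-0.83,0.49,0.01],[0,0,-0.74]],[[-0.85,0.45,0.01],[0,0,-0.74]],[[-0.88,0.39,0.01],[0,0,-0.74]],[[-0.9,0.34,0.01],[0,0,-0.74]],[[-0.92,0.29,0.01],[0,0,-0.74]],[[-0.93,0.23,0.01],[0,0,-0.74]],[[-0.95,0.18,0.01],[0,0,-0.74]],[[-0.96,0.12,0.01],[0,0,-0.74]],[[-0.96,0.07,0.01],[0,0,-0.74]],[[-0.96,0.01,0.01],[0,0,-0.74]],[[-0.96,-0.05,0.01],[0,0,-0.74]]])

```text
t: 29.62
ee_pos: [0.4647, -0.2315, 0.3175]
ee_rot: [0.673, 0.739, -0.0, 0.0]
wrist_force: [-0.1, -0.0, -0.2]
opening: 0.0494
gripper_force: 0.0
```

Emit:
jog_arm(commands=[[[0,0,0],[0,0,0]]])

```text
t: 29.75
ee_pos: [0.4642, -0.2331, 0.317]
ee_rot: [0.676, 0.737, -0.0, -0.0]
wrist_force: [1.0, 0.3, 0.3]
opening: 0.0499
gripper_force: 0.0
```

Run:
```python
from plan import *
s=manip.state();print(s["qpos"],s["ee_pos"],yaw(s),s["opening"])
im=manip.camera("wrist");cv2.imwrite("pics/w6.png",im);cv2.imwrite("pics/w6b.png",cv2.resize(im,(800,600),interpolation=2))
W=cam("wrist",s);print(proj(W,[[.4585,-.1744,.05],[.4678,-.2855,.05],[.463,-.23,.05]])*800/512)
plan([(.4635,-.230,.10,1.654,8),(.4635,-.230,.031,1.654,4)])
```

```text
[ 0.9779  0.2016 -0.6912  1.7376  0.1352  1.2512  0.3408] [ 0.4642 -0.2331  0.317 ] 1.6576811258549367 0.049910005334317824
[[405.7035 171.4742]
 [405.3015 297.7433]
 [405.3193 236.9012]]
max 0.91
[[[0.0,-0.0,0.91],[0,0,0.01]],[[0.0,-0.0,0.91],[0,0,0.01]],[[0.0,-0.0,0.91],[0,0,0.01]],[[0.0,-0.0,0.91],[0,0,0.01]],[[0.0,-0.0,0.91],[0,0,0.01]],[[0.0,-0.0,0.91],[0,0,0.01]],[[0.0,-0.0,0.91],[0,0,0.01]],[[0.0,-0.0,0.91],[0,0,0.01]]]
max 0.58
[[[0.0,0.0,0.58],[0,0,-0.0]],[[0.0,0.0,0.58],[0,0,-0.0]],[[0.0,0.0,0.58],[0,0,-0.0]],[[0.0,0.0,0.58],[0,0,-0.0]]]
```

View pics/w6b.png

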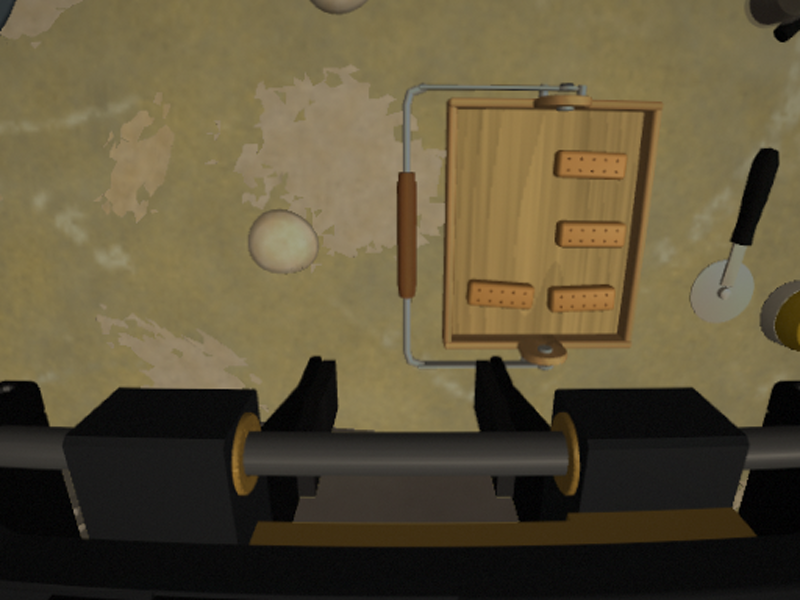

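The grip appears at (398–416, 172–297), within 2 px of the prediction. Descending.

Emit:
jog_arm(commands=[[[0.01,0,0.91],[0,0,0]],[[0.01,0,0.91],[0,0,0]],[[0.01,0,0.91],[0,0,0]],[[0.01,0,0.91],[0,0,0]],[[0.01,0,0.91],[0,0,0]],[[0.01,0,0.91],[0,0,0]],[[0.01,0,0.91],[0,0,0]],[[0.01,0,0.91],[0,0,0]],[[0,0,0.58],[0,0,0]],[[0,0,0.58],[0,0,0]],[[0,0,0],[0,0,0]]])

```text
t: 31.18
ee_pos: [0.4644, -0.228, 0.0634]
ee_rot: [0.674, 0.739, -0.0, -0.001]
wrist_force: [0.9, 0.3, 0.1]
opening: 0.05
gripper_force: 0.0
```

Emit:
jog_arm(commands=[[[0,0,0],[0,0,0]]])

```text
t: 31.3
ee_pos: [0.4655, -0.2287, 0.0648]
ee_rot: [0.674, 0.739, 0.0, 0.001]
wrist_force: [0.3, 0.6, 0.7]
opening: 0.0501
gripper_force: 0.0
```

Emit:
jog_arm(commands=[[[0,-0.03,0.56],[0,0,0]],[[0,0,0.56],[0,0,0]],[[0,0,0],[0,0,0]]])

```text
t: 31.68
ee_pos: [0.4626, -0.2282, 0.0288]
ee_rot: [0.674, 0.739, -0.001, -0.002]
wrist_force: [-0.5, -0.1, 0.3]
opening: 0.0498
gripper_force: 0.0
```

Emit:
jog_arm(commands=[[[0,0,0],[0,0,0]],[[0,0,0],[0,0,0]],[[0,0,0],[0,0,0]],[[0,0,0],[0,0,0]],[[0,0,0],[0,0,0]]], claw=-1, grip_force=8)

```text
t: 32.3
ee_pos: [0.4644, -0.2288, 0.0308]
ee_rot: [0.674, 0.739, 0.0, 0.0]
wrist_force: [0.5, 0.2, 0.5]
opening: 0.0164
gripper_force: 8.0
```

Run:
```python
from plan import *
s=manip.state();print(s["ee_pos"],yaw(s),s["opening"],s["wrist_force"])
# arc relative to present pose, bar at r=.13, th 0->pi/2; tray x dir yaw .083
a=.083;r=.13;n=20;p=np.zeros(3);rows=[]
w=yaw(s);c,si=np.cos(w),np.sin(w)
for i in range(1,n+1):
    th=np.pi/2*i/n
    q=np.array([r*(1-np.cos(th))*np.cos(a),r*(1-np.cos(th))*np.sin(a),r*np.sin(th)])
    d=(q-p)/.03;p=q
    rows.append([[round(float(v),2) for v in (c*d[0]+si*d[1],si*d[0]-c*d[1],-d[2])],[0,0,0]])
print(str(rows).replace(" ",""))
```

```text
[ 0.4644 -0.2288  0.0308] 1.6622255481503299 0.01643856381853649 [0.4737 0.2262 0.5119]
[[[-0.0,0.01,-0.34],[0,0,0]],[[-0.0,0.04,-0.34],[0,0,0]],[[-0.0,0.07,-0.33],[0,0,0]],[[-0.0,0.09,-0.33],[0,0,0]],[[-0.0,0.12,-0.32],[0,0,0]],[[-0.0,0.14,-0.31],[0,0,0]],[[-0.0,0.17,-0.3],[0,0,0]],[[-0.0,0.19,-0.28],[0,0,0]],[[-0.0,0.21,-0.27],[0,0,0]],[[-0.0,0.23,-0.25],[0,0,0]],[[-0.0,0.25,-0.23],[0,0,0]],[[-0.0,0.27,-0.21],[0,0,0]],[[-0.0,0.28,-0.19],[0,0,0]],[[-0.0,0.3,-0.17],[0,0,0]],[[-0.0,0.31,-0.14],[0,0,0]],[[-0.0,0.32,-0.12],[0,0,0]],[[-0.0,0.33,-0.09],[0,0,0]],[[-0.0,0.33,-0.07],[0,0,0]],[[-0.0,0.34,-0.04],[0,0,0]],[[-0.0,0.34,-0.01],[0,0,0]]]
```

Emit:
jog_arm(commands=[[[0,0.01,-0.34],[0,0,0]],[[0,0.04,-0.34],[0,0,0]],[[0,0.07,-0.33],[0,0,0]],[[0,0.09,-0.33],[0,0,0]],[[0,0.12,-0.32],[0,0,0]]])

```text
t: 32.92
ee_pos: [0.4735, -0.2278, 0.081]
ee_rot: [0.674, 0.739, -0.0, -0.0]
wrist_force: [-0.5, 0.2, -1.5]
opening: 0.0164
gripper_force: 8.0
```

Emit:
jog_arm(commands=[[[0,0.14,-0.31],[0,0,0]],[[0,0.17,-0.3],[0,0,0]],[[0,0.19,-0.28],[0,0,0]],[[0,0.21,-0.27],[0,0,0]],[[0,0.23,-0.25],[0,0,0]]])

```text
t: 33.55
ee_pos: [0.4996, -0.2257, 0.1229]
ee_rot: [0.674, 0.738, -0.002, -0.002]
wrist_force: [-7.8, -1.3, 5.5]
opening: 0.0168
gripper_force: 8.0
```

Emit:
jog_arm(commands=[[[0,-0.07,-0.07],[0,0,0]],[[0,0,0],[0,0,0]]])

```text
t: 33.8
ee_pos: [0.5007, -0.2254, 0.125]
ee_rot: [0.674, 0.739, 0.001, 0.001]
wrist_force: [-0.1, -1.5, -1.7]
opening: 0.0164
gripper_force: 8.0
```

Run:
```python
import numpy as np
from scipy.spatial.transform import Rotation
r=.1325;t=np.linspace(np.radians(45.2),np.pi/2,12)
print([[round(float(r*(np.cos(a)-np.cos(b))/.03),2),round(float(-r*(np.sin(b)-np.sin(a))/.03),2)] for a,b in zip(t,t[1:])])
```

```text
[[0.23, -0.21], [0.24, -0.2], [0.26, -0.18], [0.27, -0.16], [0.28, -0.14], [0.29, -0.12], [0.3, -0.1], [0.3, -0.08], [0.31, -0.06], [0.31, -0.03], [0.31, -0.01]]
```

Emit:
jog_arm(commands=[[[0,0.23,-0.21],[0,0,0]],[[0,0.24,-0.2],[0,0,0]],[[0,0.26,-0.18],[0,0,0]],[[0,0.27,-0.16],[0,0,0]],[[0,0,0],[0,0,0]]])

```text
t: 34.42
ee_pos: [0.5314, -0.2227, 0.1484]
ee_rot: [0.674, 0.739, 0.001, 0.001]
wrist_force: [-3.3, -0.2, 5.6]
opening: 0.0168
gripper_force: 8.0
```

Emit:
jog_arm(commands=[[[0,0.28,-0.14],[0,0,0]],[[0,0.29,-0.12],[0,0,0]],[[0,0.3,-0.1],[0,0,0]],[[0,0,0],[0,0,0]]])

```text
t: 34.92
ee_pos: [0.5572, -0.2203, 0.1584]
ee_rot: [0.674, 0.739, 0.001, 0.001]
wrist_force: [-0.2, -0.8, 1.1]
opening: 0.0166
gripper_force: 8.0
```

Emit:
jog_arm(commands=[[[0,0.3,-0.09],[0,0,0]],[[0,0.31,-0.07],[0,0,0]],[[0,0.31,-0.04],[0,0,0]],[[0,0.3,-0.02],[0,0,0]],[[0,0,0],[0,0,0]]])

```text
t: 35.55
ee_pos: [0.5932, -0.2169, 0.1647]
ee_rot: [0.674, 0.739, 0.0, 0.0]
wrist_force: [-0.1, -1.9, 1.3]
opening: 0.0163
gripper_force: 8.0
```

Emit:
jog_arm(commands=[[[0,0,0],[0,0,0]],[[0,0,0],[0,0,0]]], grip_force=45)

```text
t: 35.8
ee_pos: [0.5922, -0.217, 0.1647]
ee_rot: [0.674, 0.739, 0.0, 0.0]
wrist_force: [0.8, -1.0, -0.7]
opening: 0.0158
gripper_force: 45.0
```

Run:
```python
from h import *
a=manip.camera("side");b=manip.camera("top")
cv2.imwrite("pics/s7.png",a)
cv2.imwrite("pics/chk3.png",np.hstack([cv2.resize(a[120:260,280:440],(480,420)),cv2.resize(b[130:270,300:406],(318,420))]))
```

```text
(no output)
```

View pics/chk3.png

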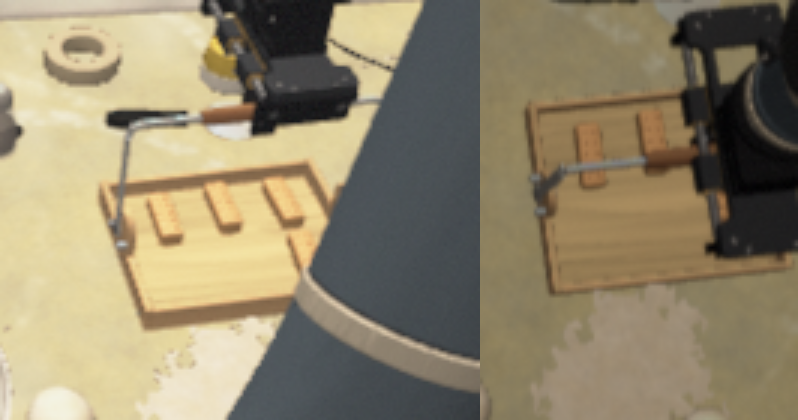

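The handle is upright in both views, with the fingers on the grip and the four whole bars in the tray. Lifting slowly.

Emit:
jog_arm(commands=[[[0,0,-0.05],[0,0,0]],[[0,0,-0.1],[0,0,0]],[[0,0,-0.15],[0,0,0]],[[0,0,-0.2],[0,0,0]],[[0,0,0],[0,0,0]]])

```text
t: 36.52
ee_pos: [0.5926, -0.2169, 0.1804]
ee_rot: [0.674, 0.739, 0.0, 0.001]
wrist_force: [0.3, 0.5, -7.7]
opening: 0.0153
gripper_force: 45.0
```

Emit:
jog_arm(commands=[[[0,0,-0.1],[0,0,0]],[[0,0,-0.2],[0,0,0]],[[0,0,-0.3],[0,0,0]],[[0,0,-0.4],[0,0,0]],[[0,0,-0.4],[0,0,0]],[[0,0,-0.4],[0,0,0]],[[0,0,-0.4],[0,0,0]],[[0,0,-0.3],[0,0,0]],[[0,0,-0.2],[0,0,0]],[[0,0,-0.1],[0,0,0]],[[0,0,-0.05],[0,0,0]],[[0,0,0],[0,0,0]]])

```text
t: 38.02
ee_pos: [0.592, -0.2169, 0.2649]
ee_rot: [0.674, 0.739, -0.0, -0.0]
wrist_force: [-0.5, -0.1, -7.3]
opening: 0.0157
gripper_force: 45.0
```

Emit:
jog_arm(commands=[[[0,0,0],[0,0,0]],[[0,0,0],[0,0,0]],[[0,0,0],[0,0,0]],[[0,0,0],[0,0,0]],[[0,0,0],[0,0,0]],[[0,0,0],[0,0,0]],[[0,0,0],[0,0,0]],[[0,0,0],[0,0,0]],[[0,0,0],[0,0,0]],[[0,0,0],[0,0,0]],[[0,0,0],[0,0,0]],[[0,0,0],[0,0,0]]])

```text
t: 39.52
ee_pos: [0.5921, -0.217, 0.2652]
ee_rot: [0.674, 0.739, -0.0, 0.0]
wrist_force: [0.4, -0.3, -8.6]
opening: 0.0157
gripper_force: 45.0
```

Emit:
jog_arm(commands=[[[0,0,0],[0,0,0]],[[0,0,0],[0,0,0]],[[0,0,0],[0,0,0]],[[0,0,0],[0,0,0]],[[0,0,0],[0,0,0]],[[0,0,0],[0,0,0]],[[0,0,0],[0,0,0]],[[0,0,0],[0,0,0]],[[0,0,0],[0,0,0]],[[0,0,0],[0,0,0]],[[0,0,0],[0,0,0]],[[0,0,0],[0,0,0]]])

```text
t: 41.02
ee_pos: [0.5922, -0.2169, 0.2652]
ee_rot: [0.674, 0.739, 0.0, 0.0]
wrist_force: [-0.2, -0.4, -8.1]
opening: 0.0155
gripper_force: 45.0
```

Emit:
jog_arm(commands=[[[0,0,0],[0,0,0]],[[0,0,0],[0,0,0]],[[0,0,0],[0,0,0]],[[0,0,0],[0,0,0]],[[0,0,0],[0,0,0]],[[0,0,0],[0,0,0]],[[0,0,0],[0,0,0]],[[0,0,0],[0,0,0]],[[0,0,0],[0,0,0]],[[0,0,0],[0,0,0]],[[0,0,0],[0,0,0]],[[0,0,0],[0,0,0]]])

```text
t: 42.52
ee_pos: [0.5921, -0.2169, 0.2652]
ee_rot: [0.674, 0.739, -0.0, 0.0]
wrist_force: [-0.4, 0.1, -8.4]
opening: 0.0158
gripper_force: 45.0
```

Run:
```python
from h import *
F=[manip.camera("side") for _ in range(16)]
g=[cv2.cvtColor(f,cv2.COLOR_BGR2GRAY)[120:250,290:400] for f in F]
p0=cv2.goodFeaturesToTrack(g[0],60,.02,4)
for i in (3,6,9,12,15):
    p,st,_=cv2.calcOpticalFlowPyrLK(g[0],g[i],p0,None)
    d=np.linalg.norm((p-p0)[st[:,0]==1].reshape(-1,2),axis=1);print(i,np.median(d),np.percentile(d,90))
cv2.imwrite("pics/s8.png",F[-1]);s=manip.state();print(s["t"],s["ee_pos"],s["wrist_force"],s["opening"])
```

```text
3 0.0070573 0.012668149
6 0.004931869 0.013490621
9 0.0063765394 0.012126053
12 0.00658489 0.012381951
15 0.005608528 0.015389458
43.325 [ 0.5921 -0.217   0.2652] [-0.0078 -0.5014 -8.7736] 0.01547585673717826
```

Run:
```python
from h import *
S=cam("side");a=cv2.imread("pics/s7.png");b=cv2.imread("pics/s8.png")
for n,c,z in [("back-left corner",(102,186),.028),("front-left corner",(143,320),.02),("bar1",(165,218),.026),("bar2",(223,205),.026),("bar3",(284,200),.026)]:
    u=np.array([280+c[0]/3,120+c[1]/3]);X=atz(S,u,z);i=np.round(u).astype(int);h=8
    t=a[i[1]-h:i[1]+h+1,i[0]-h:i[0]+h+1]
    P=proj(S,X+[0,0,.1])[0];j=np.round(P).astype(int);m=22
    w=b[j[1]-m:j[1]+m+1,j[0]-m:j[0]+m+1]
    # scale template for nearer distance
    k=(S[2]@X+S[3])[2]/(S[2]@(X+[0,0,.1])+S[3])[2];t=cv2.resize(t,None,fx=k,fy=k)
    r=cv2.matchTemplate(w,t,cv2.TM_CCOEFF_NORMED);_,v,_,l=cv2.minMaxLoc(r)
    q=np.array(l)+(np.array(t.shape[1::-1])-1)/2+j-m+(u-i)*k
    best=min(np.linspace(.05,.15,101),key=lambda h:np.linalg.norm(proj(S,X+[0,0,h])[0]-q))
    print(n,X,"resid px",q-P,"score",round(v,2),"lift",round(best,3))
```

```text
back-left corner [ 0.6654 -0.0958  0.028 ] resid px [0.0935 1.6566] score 0.93 lift 0.094
front-left corner [ 0.4856 -0.1079  0.02  ] resid px [-0.0985 -1.2961] score 0.97 lift 0.105
bar1 [ 0.6149 -0.1525  0.026 ] resid px [-0.2299  0.7376] score 0.81 lift 0.097
bar2 [ 0.6296 -0.215   0.026 ] resid px [-0.3107  1.7622] score 0.85 lift 0.093
bar3 [ 0.6324 -0.2787  0.026 ] resid px [-0.5294  0.7374] score 0.82 lift 0.097
```

The tray hangs about 100 mm up, tilted about 3.4° and still, with the tracked bars in place, so I'm handing in.

```bash
python3 -c "
from station import manip
print(manip.finish_job())"
```

```text
the job is handed in; nothing more can be done
None
```

I handed the job in at about 43 s, with both broken bars in the white tray and the wooden tray hanging still by its upright handle, about 10 cm up and about 3° off level; no verdict came back, and I last saw all four whole bars in the tray just before the lift (three were tracked in place afterwards).

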